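# Open the used-oil can

### The arm

A 7-joint arm with a two-finger parallel gripper is mounted at the origin on the work surface. World frame = base frame: x ahead of the robot, y to its left, z up, the work surface at z = 0. Lengths are in m, angles in rad, forces in N, time in s.
With the tool pointing down it reaches from about 0.425 to 0.925 m from the base axis. Payload 6.8 kg.
Tool frame: the origin (TCP) lies between the finger pads; the fingertips stand 14 mm ahead of it and the grasp point (between the pads) lies 5 mm behind it; z points along the fingers, y is the line along which they close (so a half turn about z gives the same grasp; the last joint's range is limited). The gripper opens to 85 mm and grips with 20 to 120 N. Pads are 22 mm wide; open, the fingers measure 114 mm over their backs; the gripper's body (76 mm by 85 mm) begins 54 mm behind the grasp point. The pads swing forward as they close: fully open they stand 13 mm farther back than shut.
Start: joints at [1.172, 0.477, 0.022, 1.555, -0.011, 1.109, -0.083], TCP at [0.194, -0.647, 0.245] pointing down, gripper open.
Joint ranges: [-2.96, 2.96], [-0.34, 2.1], [-1.41, 1.46], [0.24, 2.44], [-1.37, 4.51], [0.17, 1.92], [-2.96, 2.96]. Speed limits (rad/s): [2.39, 2.39, 3.14, 3.14, 3.14, 3.14, 3.14].

### API

Orientations are given as a rotation vector (axis times angle).
In Python, from bench import r, eyes, ticket gives the robot as it stands. The module is installed in compiled form; this text tells all that it offers.
- The arm moves only by the tool arm_command, never from a script. Its argument "plan" is text: rows parted by semicolons, each of 4 numbers parted by spaces: the shift along the tool's x, y, z in m, then the turn about the tool's z in degrees. In form: tx ty tz yaw; .... A call has 1 to 20 rows; each row shifts and turns the commanded pose from where the row before left it, along the tool's axes as they then stand; what a row does not reach is not made up. A row lasts 1/8 s, in which the tool goes at most 62.5 mm and 10.7 degrees, less where a joint would pass 70% of its speed; a pose out of reach is approached as far as the arm can. A call is refused whole if a number of a shift passes 0.0625 or a number of a turn 10.7, either way. A call with a gripper value outside its range is refused whole. "hand" is the closure, from -1 (fully open) to 1 (shut), set as the call begins (left out, the last holds). The fingers move at their own pace and stop on an object; "grip_force" is the grip in N (left out, the last holds). Time passes only in rows, so rows that do not move let the fingers close. It gives the time, the measured TCP pose, the force, the opening and the grip force at its end, in the units of the state.
- r.get_obs(): the state, without advancing time (a new reading comes with each control period).
- eyes.grab_frame(name): name is "side" or "top" or "wrist"; returns (picture, depth): 420x560x3 uint8, red, green, blue; 420x560 float32, m along the optical axis (not along the pixel's ray), 0 where there is no reading.
- eyes.calibration(name): a dict with "fov_y" (degrees; the focal length in pixels is half the picture's height over the tangent of half this angle, whatever the lens; pixels are square), "cx", "cy" (the principal point, pixels), "k1" (the pictures are not rectified: a ray, as slopes to the right and down, at radius r is drawn at 1 + k1 r^2 times it, then the intrinsics apply), "origin" and "attitude" of the camera in the world; the wrist camera has in their place "tool_from_camera" (4x4, takes a point from camera to tool coordinates, whose origin is the TCP and whose axes are the flange's). Camera axes: x right, y up, looking along -z (the intrinsics and any distortion apply to the point x, -y, -z); pixel columns grow to the right and rows downward; lengths in m; the calibration is good to about 2 mm. A picture is of the moment at which its call begins: read the wrist's pose just before it. calibration takes no time and is no camera call.
- ticket.hand_in(): hands the job in; it is judged then, once.
The state is a dict: "clock": time; "joints": joint angles; "qvel": joint speeds; "tau": joint torques, N m; "tcp_pos": TCP position; "orientation": TCP orientation; "contact_force": force on the tool from outside, world axes, zero at the start; "moment": the same for the moment, N m; "grip_width": finger opening in m; "gripper_force": force on a finger pad.
Only numpy, scipy, OpenCV 4.12 (cv2) and the standard library are available. Lean on these libraries where they do the work, as an engineer would, in place of code of your own. Each camera call takes 0.05 s, during which the arm holds its last target. There are 200 camera calls.

### The job

Open the used-oil can: unscrew its red cap anticlockwise, turn after turn of the hand, following it up as it climbs, until you feel that it has left the thread; keep hold of it as it comes free and set it down gently in the steel drip dish, flat, open side down. The plastic thread strips easily, so do not pull, press or lean on the cap while it is on the neck, and leave the bottles and other things where they stand.

Things in the scene. Friction and masses are not known exactly. Their poses are not given: they have to be found in the camera images.
- cap_centre (a point): the can's red screw cap: round, ribbed side, 54 mm across, 27.5 mm high, closed flat top (4 mm), open below (47 mm across inside), 30 to 65 g. The point is on its axis half-way up, 13.75 mm above the lower rim; z points out of the closed top. Screwed home, the point is about 8 mm below neck, and 7 mm are left between the lower rim and the can's flat top.
- cap: the same cap; origin on the axis at its lower rim. Right-handed thread (anticlockwise from above opens) of coarse pitch, so the cap climbs as it turns (feel how fast); it lets go after 1.2 to 1.5 turns. Play on the thread: 1 mm sideways, 1.5 mm up and down. Closed, a sprung seal pushes it up with about 5 N: the first half turn is stiffer (0.1 to 0.2 N m) than the rest. Off the thread it lifts away freely.
- neck (a point): centre of the mouth of the used-oil can's neck, 180 mm above the counter; z up, x towards the can's carrying handle. The neck is 38 mm across (45 mm over the thread) and 30 mm high. The handle starts 85 mm from the neck's axis and rises 33 mm above the can's top; nothing else is near. More than 25 N between cap and can strips the thread.
- can: the used-oil can: white plastic, 216 x 136 mm, 150 mm high to its flat top, in a grey base tray that is screwed to the counter: it does not move. Origin at the centre of its underside; the neck is at x = -70 mm, the handle towards +x
- dish_floor (a point): centre of the inner floor of the round steel drip dish, 4 mm above the counter. The flat floor is 126 mm across; the rim is 14 mm above the counter and 156 mm across. About 0.4 kg, stands loose.
- dish: the same drip dish; origin on the counter under its centre, z up
- spray: bystander: clear spray bottle, white and red trigger head, 220 mm high, 76 mm across; origin at the centre of its underside, z up
- soap: bystander: clear soap bottle with green pump, 173 mm high, 66 mm across; origin at the centre of its underside, z up
- detergent: bystander: amber washing-up bottle, white cap, 192 mm high, 64 mm across; origin at the centre of its underside, z up
- cleaner: bystander: white bottle with red cap, 170 mm high, 68 mm across; origin at the centre of its underside, z up
- funnel: bystander: green funnel standing mouth down, 95 mm high, 90 mm across; origin at the centre of its underside, z up
- brush: bystander: wooden dish brush, lying, 235 mm long, 30 mm high; origin at the centre of its underside, z up
- scrubber: bystander: yellow and green scrubbing block 90 x 60 x 36 mm; origin at the centre of its underside, z up
Things that resemble listed ones, but are neither listed nor needed, are in the scene too. What is meant by the cap is not blue or green, and is the larger of those in its own colour.

How it is judged:
On the way:
1. the cap is off the thread, in the fingers above the neck (z of cap_centre in the frame of neck above 0.016 m and contact force between the fingers and cap above 0.5 N), for 0.1 s.
At the end, for the whole second after the job is handed in: The cap rests flat in the drip dish, open side down: its centre within 36 mm of the dish's centre, 10 to 18 mm above the dish's floor, tilted less than 0.12 rad, at rest (horizontal distance between cap_centre and dish_floor below 0.036 m and z of cap_centre in the frame of dish_floor between 0.01 and 0.018 m and angle between cap_centre's own z axis and vertical below 0.12 rad and linear speed of cap below 0.02 m/s); the robot touches nothing.
It fails at once if the cap pulled, pressed or leaned on so hard that more than 25 N acts between cap and can (contact force between cap and can above 25 N).
It fails at once if the cap dropped (moving faster than 0.5 m/s with no finger on it) (contact force between the fingers and cap below 0.05 N and linear speed of cap above 0.5 m/s).
It fails at once if the cap pressed on the dish with more than 40 N (contact force between cap and dish above 40 N).
It fails at once if a bystander moved by more than 30 mm (distance of any of spray, soap, detergent, cleaner, funnel, brush, scrubber from where it was at the start of the episode above 0.03 m).
It also fails if it takes over 72 s, if anything falls off the work surface, if the arm or the gripper's body presses on something with over 40 N, if the wrist force passes 120 N, or if a joint passes its speed limit or range.

## Working session

There is one attempt and no reset: what is moved stays moved. The work goes in short steps, Python scripts to look and compute and a tool call to move; the robot and the scene stay as the last step left them, time stands still between calls to the robot, and variables do not carry over. Pictures are saved under pics/ and viewed, at most 10 in all, crops included, and the job is handed in when it is done.

Besides the shell and the picture viewer there is one more tool, called in YAML: its name, and indented under it one key for each argument. arm_command: Moves the arm, as the interface text tells. Its arguments: {"type":"object","properties":{"plan":{"type":"string"},"hand":{"type":"number"},"grip_force":{"type":"number"}},"required":["plan"]}

```bash
mkdir -p pics; cat > h.py <<'E'
import numpy as np, cv2
from scipy.spatial.transform import Rotation as R
from bench import r, eyes, ticket
def att(a):
    a=np.array(a,float)
    return a if a.shape==(3,3) else (R.from_rotvec(a).as_matrix() if a.size==3 else a)
def campose(name,obs=None):
    c=eyes.calibration(name)
    if name=="wrist":
        o=obs or r.get_obs(); T=np.eye(4); T[:3,:3]=R.from_rotvec(o["orientation"]).as_matrix(); T[:3,3]=o["tcp_pos"]
        T=T@np.array(c["tool_from_camera"]); return c,T[:3,:3],T[:3,3]
    return c,att(c["attitude"]),np.array(c["origin"])
def pts(name,uv,depth,obs=None):
    c,A,o=campose(name,obs); f=210/np.tan(np.radians(c["fov_y"])/2)
    uv=np.atleast_2d(np.array(uv,float)); d=(uv-[c["cx"],c["cy"]])/f; s=d.copy()
    for _ in range(20): s=d/(1+c["k1"]*(s**2).sum(1,keepdims=True))
    z=np.atleast_1d(depth)
    return (np.c_[s[:,0],-s[:,1],-np.ones(len(s))]*z[:,None])@A.T+o
def cloud(name,D,obs=None):
    v,u=np.mgrid[:420,:560]; return pts(name,np.c_[u.ravel(),v.ravel()],D.ravel(),obs).reshape(420,560,3)
E
python3 - <<'E'
from h import *
for n in("top","side"):
    print(eyes.calibration(n)); p,d=eyes.grab_frame(n); np.savez(n+"0.npz",p=p,d=d); cv2.imwrite(f"pics/{n}0.png",p[:,:,::-1])
print(eyes.calibration("wrist")); print(r.get_obs())
E
```

```text
{'fov_y': 44.90756124093885, 'cx': 277.437697055006, 'cy': 210.62110624118742, 'k1': 0.0032836801369108297, 'origin': array([0.30852338, 0.00871508, 1.45220958]), 'attitude': array([ 0.13550911, -0.1462465 , -1.57291108])}
{'fov_y': 55.236740749507526, 'cx': 286.84127632586336, 'cy': 213.9180141264341, 'k1': 0.040287556608245935, 'origin': array([0.50250649, 0.98224806, 0.84854626]), 'attitude': array([ 0.05923454, -1.41713995, -2.77423424])}
{'fov_y': 61.67563875092364, 'cx': 280.216134362344, 'cy': 210.08492245028364, 'k1': 0.001007814728616808, 'tool_from_camera': array([[-1.03471691e-04,  9.60711025e-01,  2.77550565e-01,
         7.18189149e-02],
       [ 9.99999666e-01, -1.25597329e-04,  8.07544366e-04,
        -2.69216099e-04],
       [ 8.10676385e-04,  2.77550556e-01, -9.60710691e-01,
        -1.28934675e-01],
       [ 0.00000000e+00,  0.00000000e+00,  0.00000000e+00,
         1.00000000e+00]])}
{'clock': 0.1, 'joints': array([ 1.17195502,  0.47773076,  0.02233322,  1.55630683, -0.01148273,
        1.1093228 , -0.08310615]), 'qvel': array([-0.00032033, -0.00102922,  0.00033884, -0.00310897,  0.00187685,
       -0.000949  , -0.00136278]), 'tau': array([ 4.48134087e-03, -5.97756636e+01,  1.61390372e+00, -2.81955886e+01,
        1.29122066e-02,  4.96985522e-03, -3.44791511e-05]), 'tcp_pos': array([ 0.19334843, -0.64619826,  0.24443313]), 'orientation': array([-3.10686761e+00, -4.54904274e-01,  5.74205746e-04]), 'contact_force': array([0.35799479, 0.25840223, 0.45553184]), 'moment': array([ 0.00656226, -0.01611889,  0.00855501]), 'gripper_force': 0.0, 'grip_width': 0.08520582542604485}
```

View pics/top0.png

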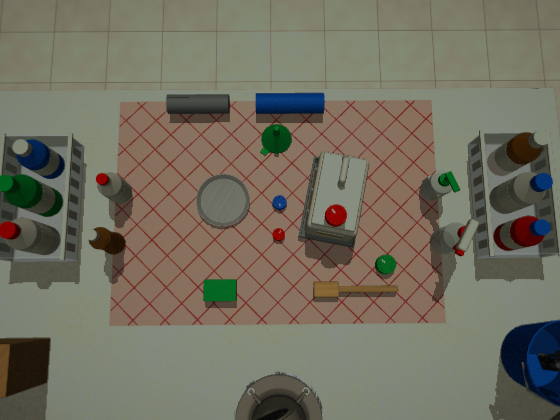

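View pics/side0.png

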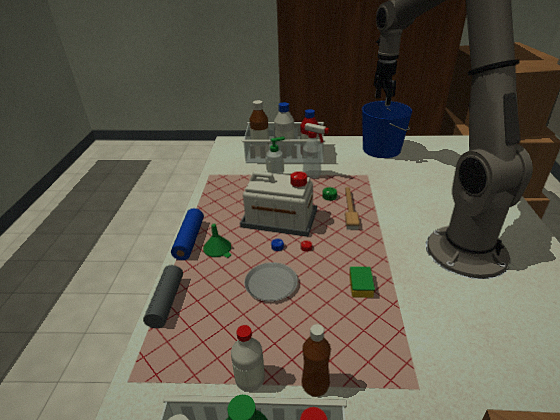

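Candidates for the red cap in the top view:
- (336,215) on the can
- (279,235), a small loose cap on the counter
- (103,180), the cleaner's cap
- (10,230) and (530,228), bottles in the crates
- (467,237), the spray head

I choose (336,215): it is the larger red one and sits on the can. The dish is at (223,201). Next I'll measure both and crop the cap.

```bash
python3 - <<'E'
from h import *
out=[]
for n,roi in(("top",(300,185,370,245)),("side",(275,160,325,195))):
    f=np.load(n+"0.npz"); p,d=f["p"].astype(int),f["d"]; X=cloud(n,d)
    m=(p[:,:,0]>110)&(p[:,:,1]<60)&(p[:,:,2]<60); mm=np.zeros_like(m); x0,y0,x1,y1=roi; mm[y0:y1,x0:x1]=1; m&=mm&(d>0)
    P=X[m]; print(n,"cap",len(P),P.min(0),P.max(0)); 
    t=P[P[:,2]>np.percentile(P[:,2],90)-.006]
    (c,rad)=cv2.minEnclosingCircle(t[:,:2].astype(np.float32)); print(" top z",np.median(t[:,2]),"circle",c,rad,"mean",t.mean(0))
    # can top
    V=(d>0)&(abs(X[:,:,2]-.15)<.006)&(abs(X[:,:,0]-P[:,0].mean()-.05)<.15)&(abs(X[:,:,1]-P[:,1].mean())<.12)
    rr=cv2.minAreaRect(X[V][:,:2].astype(np.float32)); print(" can",V.sum(),np.median(X[V][:,2]),rr)
    V=(d>0)&(X[:,:,2]>.17)&(abs(X[:,:,0]-P[:,0].mean()-.1)<.06)&(abs(X[:,:,1]-P[:,1].mean())<.08); H=X[V]
    if len(H): print(" handle",len(H),H.min(0),H.max(0),H.mean(0))
f=np.load("top0.npz");p,d=f["p"],f["d"];X=cloud("top",d)
V=np.zeros_like(d,bool);V[165:240,185:262]=1;V&=(X[:,:,2]>.008)&(d>0)&(X[:,:,2]<.03)
Q=X[V]; print("dish",Q.min(0),Q.max(0),cv2.minEnclosingCircle(Q[:,:2].astype(np.float32)), "floor z",X[195:207,217:229,2].mean())
print("counter",X[300,180],X[150,200])
cr=cv2.resize(p[120:260,270:410,::-1],None,fx=4,fy=4,interpolation=cv2.INTER_CUBIC); cv2.imwrite("pics/cap.png",cr)
E
```

```text
top cap 335 [ 0.47574902 -0.26822717 -0.00425706] [ 0.60213524 -0.06767007  0.19199896]
 top z 0.18577827358864496 circle (0.527969241142273, -0.1491898000240326) 0.026438964530825615 mean [ 0.52729759 -0.14917952  0.18601607]
 can 2518 0.1493126223166512 ((0.596684992313385, -0.1632813960313797), (0.11603781580924988, 0.1966640204191208), 78.31143951416016)
 handle 179 [ 0.61166872 -0.18633067  0.17046326] [ 0.68216434 -0.1607656   0.18851904] [ 0.6460024  -0.17288003  0.17984166]
side cap 87 [ 0.43963405 -0.45136692  0.00092048] [ 0.5493707  -0.12474924  0.18963626]
 top z 0.1873235377606664 circle (0.5235037207603455, -0.146140918135643) 0.02713395655155182 mean [ 0.52496598 -0.14705453  0.18725118]
 can 849 0.15099792135831425 ((0.5951620936393738, -0.1628638207912445), (0.12470125406980515, 0.19747395813465118), 77.66238403320312)
 handle 109 [ 0.6124283  -0.18398259  0.17032992] [ 0.68072073 -0.15563916  0.1875676 ] [ 0.64583088 -0.16914379  0.17868315]
dish [0.48842873 0.06554511 0.00800337] [0.70418487 0.26623299 0.01963002] ((0.601660966873169, 0.17171472311019897), 0.13457785546779633) floor z 0.0027828868700955694
counter [0.31798846 0.27331997 0.00124166] [ 0.75702444  0.22673248 -0.00421047]
```

View pics/cap.png

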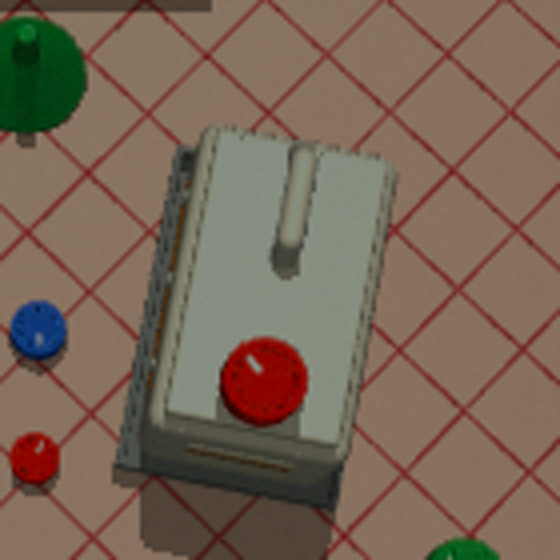

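The crop shows the 54 mm red cap on the can in front of the handle, centre at crop (264,380), which is px (336,215). The small loose red and blue caps at left are lookalikes. Its top z of 0.186 is right. Next: the dish position and the tool-axis vectors for the approach.

```bash
python3 - <<'E'
from h import *
f=np.load("top0.npz");d=f["d"];X=cloud("top",d)
u,v=np.meshgrid(np.arange(560),np.arange(420))
m=(abs(u-223)<32)&(abs(v-201)<32)&(X[:,:,2]>.006)&(np.hypot(X[:,:,0]-X[201,223,0],X[:,:,1]-X[201,223,1])<.085)
print(X[201,223],cv2.minEnclosingCircle(X[m][:,:2].astype(np.float32)),m.sum())
print("rim px points",pts("top",[[223,175],[223,228],[197,201],[249,201]],[d[201,223]-.01]*4))
o=r.get_obs();Rm=R.from_rotvec(o["orientation"]).as_matrix();print(Rm.round(3)); print("shift to above cap z.30",Rm.T@(np.array([.526,-.148,.30])-o["tcp_pos"]))
for uv in([457,235],[440,185]): print(X[uv[1],uv[0]])
E
```

```text
[ 0.60129556  0.15624761 -0.00107885] ((0.6002455949783325, 0.1561504751443863), 0.08360026031732559) 810
rim px points [[ 0.67337638  0.15479253  0.02215426]
 [ 0.52241138  0.15572524 -0.00520355]
 [ 0.59986603  0.23050443  0.00826718]
 [ 0.59877104  0.07999043  0.00919992]]
[[ 0.958  0.287 -0.001]
 [ 0.287 -0.958  0.002]
 [-0.    -0.002 -1.   ]]
shift to above cap z.30 [ 0.4615099  -0.38200728 -0.05500273]
[ 0.47566712 -0.45993136  0.16412387]
[ 0.6173366  -0.43970832  0.11992338]
```

arm_command:
  plan: "0 0 -0.055 0; 0.0 0 -0.02 0; 0.046 -0.038 0 0; 0.046 -0.038 0 0; 0.046 -0.038 0 0; 0.046 -0.038 0 0; 0.046 -0.038 0 0; 0.046 -0.038 0 0; 0.046 -0.038 0 0; 0.046 -0.038 0 0; 0.046 -0.038 0 0; 0.046 -0.038 0 0; 0 0 0.03 0; 0 0 0 0; 0 0 0 0"
  hand: -1
  grip_force: 25

```text
clock: 1.98
tcp_pos: [0.5251, -0.1518, 0.2908]
orientation: [3.108, 0.452, -0.0]
contact_force: [0.2, -0.5, -0.3]
grip_width: 0.0854
gripper_force: 0.0
```

```bash
cat > w.py <<'E'
from h import *
import sys
o=r.get_obs();p,d=eyes.grab_frame("wrist");X=cloud("wrist",d,o)
Rm=R.from_rotvec(o["orientation"]).as_matrix()
print("t",o["clock"],"tcp",o["tcp_pos"].round(4),"j",o["joints"].round(2)); print(Rm.round(3))
cv2.imwrite(f"pics/{sys.argv[1]}.png",p[:,:,::-1]); q=p.astype(int)
m=(q[:,:,0]>90)&(q[:,:,1]<60)&(q[:,:,2]<60)&(X[:,:,2]>.18)&(X[:,:,2]<.22)&(d>0)&(np.hypot(X[:,:,0]-.526,X[:,:,1]+.148)<.05)
P=X[m]; zt=np.median(P[:,2]); t=P[abs(P[:,2]-zt)<.004]
c,rad=cv2.minEnclosingCircle(t[:,:2].astype(np.float32)); print("cap top z",zt,"c",c,"r",rad,"mean",t.mean(0),len(t))
el=cv2.fitEllipse(t[cv2.convexHull(t[:,:2].astype(np.float32),returnPoints=False).ravel()][:,:2].astype(np.float32)); print(el)
can=X[(d>0)&(abs(X[:,:,2]-.15)<.006)]; print("can z",np.median(can[:,2]) if len(can) else 0)
print("shift to (c, z.171)",Rm.T@(np.array([*el[0],.171])-o["tcp_pos"]))
E
python3 w.py w1
```

```text
t 1.975 tcp [ 0.5251 -0.1518  0.2908] j [ 0.43  0.24 -0.32  1.79  0.08  1.12 -1.19]
[[ 0.959  0.285 -0.   ]
 [ 0.285 -0.959 -0.   ]
 [-0.     0.    -1.   ]]
cap top z 0.18642928353420124 c (0.5295252203941345, -0.14853258430957794) r 0.027242451906204224 mean [ 0.53009699 -0.14841548  0.18641105] 4423
((0.5295475721359253, -0.14843198657035828), (0.052931781858205795, 0.053908489644527435), 78.73687744140625)
can z 0.15033947111886453
shift to (c, z.171) [ 0.00527284 -0.00196006  0.11982806]
```

View pics/w1.png

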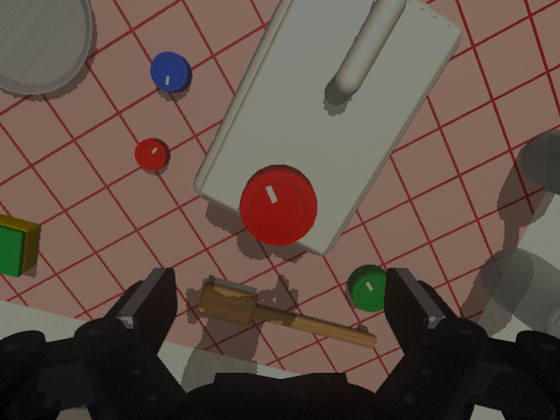

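The wrist view shows the cap at (279,204), with the can's handle behind it. The lookalikes are at (151,154), (170,72) and (370,287). I'll wind j7 back for a long stroke, which also gives a second view that shows any hand-eye bias.

arm_command:
  plan: "0.0053 -0.002 0.02 10.7; 0 0 0 10.7; 0 0 0 10.7; 0 0 0 10.7; 0 0 0 10.7; 0 0 0 10.7; 0 0 0 10.7; 0 0 0 10.7; 0 0 0 0; 0 0 0 0"

```text
clock: 3.28
tcp_pos: [0.5299, -0.1477, 0.2709]
orientation: [-2.592, 1.774, -0.001]
contact_force: [-0.2, 0.2, -0.2]
grip_width: 0.0854
gripper_force: 0.0
```

```bash
python3 w.py w2; python3 -c "
from h import *
print(r.get_obs()['moment'],r.get_obs()['contact_force'])"
```

```text
t 3.275 tcp [ 0.5299 -0.1477  0.2709] j [ 0.24  0.25 -0.1   1.82  0.03  1.07 -2.64]
[[ 0.362 -0.932  0.001]
 [-0.932 -0.362 -0.   ]
 [ 0.001 -0.001 -1.   ]]
cap top z 0.18649975348437065 c (0.5293237566947937, -0.148657888174057) r 0.027219083160161972 mean [ 0.53123677 -0.15373016  0.18647745] 4147
((0.529300332069397, -0.14895200729370117), (0.05310753732919693, 0.05344831943511963), 67.56990814208984)
can z 0.15040779081138644
shift to (c, z.171) [0.00084884 0.00109314 0.0999194 ]
[ 0.0075653   0.00549487 -0.02606414] [ 0.04002256 -0.40994772  0.29036516]
```

arm_command:
  plan: "0.001 0.001 0.03 5; 0 0 0.03 0; 0 0 0.02 0; 0 0 0.01 0; 0 0 0.009 0; 0 0 0 0; 0 0 0 0"
  hand: -0.5

```text
clock: 4.2
tcp_pos: [0.5297, -0.1487, 0.172]
orientation: [-2.51, 1.889, -0.002]
contact_force: [-1.0, 0.3, -0.0]
grip_width: 0.0642
gripper_force: 0.0
```

arm_command:
  plan: "0 0 0 0; 0 0 0 0; 0 0 0 0; 0 0 0 0"
  hand: 1
  grip_force: 25

```text
clock: 4.7
tcp_pos: [0.5295, -0.1488, 0.1718]
orientation: [-2.51, 1.889, -0.001]
contact_force: [-2.7, -0.2, 6.1]
grip_width: 0.0534
gripper_force: 30.0
```

arm_command:
  plan: "0 0 -0.0003 -8; 0 0 -0.0002 -8; 0 0 -0.0002 -8; 0 0 -0.0002 -8; 0 0 0 0"

```text
clock: 5.32
tcp_pos: [0.5295, -0.1486, 0.1724]
orientation: [-2.932, 1.126, -0.001]
contact_force: [0.1, 0.2, 3.9]
grip_width: 0.0535
gripper_force: 29.8
```

arm_command:
  plan: "0 0 -0.0002 -8; 0 0 -0.0002 -8; 0 0 -0.0002 -8; 0 0 -0.0002 -8; 0 0 -0.0002 -8; 0 0 0 0"

```text
clock: 6.08
tcp_pos: [0.529, -0.1487, 0.173]
orientation: [-3.141, 0.059, 0.001]
contact_force: [-0.6, -0.5, 0.9]
grip_width: 0.0531
gripper_force: 29.7
```

arm_command:
  plan: "0 0 -0.0001 -8; 0 0 -0.0002 -8; 0 0 -0.0001 -8; 0 0 -0.0002 -8; 0 0 -0.0001 -8; 0 0 -0.0002 -8; 0 0 0 0"

```text
clock: 6.95
tcp_pos: [0.5292, -0.1488, 0.1738]
orientation: [-2.894, -1.221, -0.0]
contact_force: [0.7, -1.1, -0.2]
grip_width: 0.0537
gripper_force: 29.5
```

```bash
cat > s.py <<'E'
from h import *
o=r.get_obs();print(o["clock"],o["tcp_pos"].round(4),"j",o["joints"].round(2),"M",o["moment"].round(3),"F",o["contact_force"].round(1))
print(R.from_rotvec(o["orientation"]).as_matrix().round(3).tolist())
E
python3 s.py
```

```text
6.95 [ 0.5292 -0.1488  0.1738] j [ 0.58  0.4  -0.52  1.9   0.25  0.9  -0.84] M [-0.144  0.027  0.03 ] F [ 0.7 -1.1 -0.2]
[[0.698, 0.716, 0.0], [0.716, -0.698, 0.0], [0.0, -0.0, -1.0]]
```

```bash
python3 - <<'E'
from h import *
p,d=eyes.grab_frame("wrist"); a=cv2.imread("pics/w2.png"); b=p[:,:,::-1]
cv2.imwrite("pics/cmp.png",np.hstack([a[100:400,80:480],b[100:400,80:480]]))
E
```

```text
(no output)
```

View pics/cmp.png

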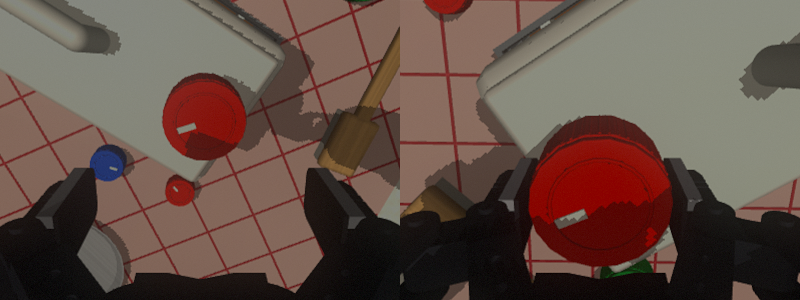

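The mark stays fixed relative to the hand (crop (185,128) before, (570,220) now), so the cap is turning with it and not slipping. Continuing.

arm_command:
  plan: "0 0 -0.0001 -9; 0 0 -0.0002 -9; 0 0 -0.0001 -9; 0 0 -0.0002 -9; 0 0 -0.0001 -9; 0 0 -0.0002 -9; 0 0 0 0"

```text
clock: 7.88
tcp_pos: [0.5295, -0.1489, 0.1752]
orientation: [2.024, 2.402, 0.0]
contact_force: [-0.5, -0.4, 3.3]
grip_width: 0.0529
gripper_force: 29.9
```

arm_command:
  plan: "0 0 -0.0004 -9; 0 0 -0.0003 -9; 0 0 -0.0003 -9; 0 0 -0.0003 -9; 0 0 -0.0003 -9; 0 0 0 0"

```text
clock: 8.62
tcp_pos: [0.5296, -0.1486, 0.1766]
orientation: [0.952, 2.993, 0.001]
contact_force: [0.6, -1.3, 1.9]
grip_width: 0.0537
gripper_force: 29.8
```

arm_command:
  plan: "0 0 -0.0003 -9; 0 0 -0.0003 -9; 0 0 -0.0003 -9; 0 0 -0.0003 -9; 0 0 -0.0002 -9; 0 0 -0.0003 -9; 0 0 0 0"

```text
clock: 9.5
tcp_pos: [0.5294, -0.1485, 0.1782]
orientation: [-0.51, 3.1, 0.001]
contact_force: [0.6, -1.0, 2.3]
grip_width: 0.0537
gripper_force: 29.8
```

```bash
python3 s.py
```

```text
9.5 [ 0.5294 -0.1485  0.1782] j [ 0.99  0.6  -1.12  1.87  0.62  1.07  1.52] M [-0.219 -0.073  0.046] F [ 0.6 -1.   2.3]
[[-0.947, -0.32, 0.0], [-0.32, 0.947, 0.0], [-0.0, 0.0, -1.0]]
```

arm_command:
  plan: "0 0 -0.0003 -9; 0 0 -0.0003 -9; 0 0 -0.0003 -9; 0 0 -0.0002 -9; 0 0 -0.0003 -9; 0 0 0 0"

```text
clock: 10.25
tcp_pos: [0.5294, -0.1483, 0.1796]
orientation: [-1.657, 2.669, 0.001]
contact_force: [0.5, -0.1, 3.2]
grip_width: 0.0534
gripper_force: 29.8
```

```bash
python3 s.py
```

```text
10.25 [ 0.5294 -0.1483  0.1796] j [ 1.07  0.71 -1.29  1.86  0.75  1.16  2.2 ] M [-0.046 -0.073  0.026] F [ 0.5 -0.1  3.2]
[[-0.443, -0.896, -0.0], [-0.896, 0.443, 0.001], [-0.001, 0.0, -1.0]]
```

arm_command:
  plan: "0 0 -0.0003 0; 0 0 0 0; 0 0 0 0; 0 0 0 0; 0 0 0 0; 0 0 0 10; 0 0 0 10; 0 0 0 10; 0 0 0 10; 0 0 0 10; 0 0 0 10; 0 0 0 10; 0 0 0 10; 0 0 0 10; 0 0 0 10; 0 0 0 10; 0 0 0 10; 0 0 0 10; 0 0 0 10; 0 0 0 10"
  hand: -0.7

```text
clock: 12.75
tcp_pos: [0.5292, -0.1484, 0.18]
orientation: [2.148, 2.293, 0.0]
contact_force: [-0.6, 0.5, -0.3]
grip_width: 0.0724
gripper_force: 0.0
```

arm_command:
  plan: "0 0 0 10; 0 0 0 10; 0 0 0 10; 0 0 0 10; 0 0 0 10; 0 0 0 10; 0 0 0 10; 0 0 0 10; 0 0 0 10; 0 0 0 10; 0 0 0 10; 0 0 0 10; 0 0 0 0; 0 0 0 0"

```text
clock: 14.5
tcp_pos: [0.5293, -0.1484, 0.18]
orientation: [-3.063, 0.7, -0.0]
contact_force: [-0.5, -0.5, 0.6]
grip_width: 0.0723
gripper_force: 0.0
```

```bash
python3 s.py; python3 w.py w3
```

```text
14.5 [ 0.5293 -0.1484  0.18  ] j [ 0.38  0.36 -0.27  1.91  0.12  0.89 -1.97] M [ 0.031  0.024 -0.006] F [-0.5 -0.5  0.6]
[[0.901, -0.434, 0.0], [-0.434, -0.901, 0.0], [0.0, -0.0, -1.0]]
t 14.5 tcp [ 0.5293 -0.1484  0.18  ] j [ 0.38  0.36 -0.27  1.91  0.12  0.89 -1.97]
[[ 0.901 -0.434  0.   ]
 [-0.434 -0.901  0.   ]
 [ 0.    -0.    -1.   ]]
cap top z 0.19401210194993018 c (0.5300801992416382, -0.14788104593753815) r 0.027850452810525894 mean [ 0.53585397 -0.1521465   0.19399507] 10540
((0.5301862359046936, -0.1480586677789688), (0.053671225905418396, 0.05493277683854103), 78.19672393798828)
can z 0.15039582346131336
shift to (c, z.171) [ 0.00068799 -0.00072504  0.00900272]
```

arm_command:
  plan: "0.0003 -0.0003 0 10; 0 0 0 10; 0 0 0 10; 0 0 0 0; 0 0 0 0"

```text
clock: 15.18
tcp_pos: [0.5296, -0.1485, 0.18]
orientation: [2.778, -1.468, -0.0]
contact_force: [-0.4, -0.8, -0.2]
grip_width: 0.0725
gripper_force: 0.0
```

arm_command:
  plan: "0 0 0 0; 0 0 0 0; 0 0 0 0; 0 0 0 0; 0 0 0 0"
  hand: 1
  grip_force: 25

```text
clock: 15.8
tcp_pos: [0.5297, -0.1485, 0.1801]
orientation: [2.775, -1.473, 0.0]
contact_force: [-0.8, -0.2, 2.9]
grip_width: 0.0541
gripper_force: 26.1
```

arm_command:
  plan: "0 0 -0.0003 -9; 0 0 -0.0003 -9; 0 0 -0.0003 -9; 0 0 -0.0003 -9; 0 0 -0.0003 -9; 0 0 0 0"

```text
clock: 16.55
tcp_pos: [0.5296, -0.1489, 0.1816]
orientation: [3.127, -0.302, 0.0]
contact_force: [-0.1, -1.7, 2.5]
grip_width: 0.054
gripper_force: 26.1
```

Total 363°, about 1.0 turn. I'll continue and watch for the release.

arm_command:
  plan: "0 0 -0.0003 -9; 0 0 -0.0003 -9; 0 0 -0.0003 -9; 0 0 -0.0003 -9; 0 0 -0.0003 -9; 0 0 0 0"

```text
clock: 17.3
tcp_pos: [0.5296, -0.1486, 0.183]
orientation: [-3.006, -0.914, -0.0]
contact_force: [0.5, -0.2, 2.4]
grip_width: 0.0537
gripper_force: 26.1
```

arm_command:
  plan: "0 0 -0.0003 -9; 0 0 -0.0003 -9; 0 0 -0.0003 -9; 0 0 0 0"

```text
clock: 17.8
tcp_pos: [0.5296, -0.1487, 0.1838]
orientation: [2.711, 1.588, -0.0]
contact_force: [-1.1, -0.2, 1.9]
grip_width: 0.0538
gripper_force: 26.2
```

arm_command:
  plan: "0 0 -0.0003 -9; 0 0 -0.0003 -9; 0 0 -0.0003 -9; 0 0 0 0"

```text
clock: 18.3
tcp_pos: [0.5298, -0.1487, 0.1847]
orientation: [2.266, 2.176, 0.0]
contact_force: [0.5, -0.8, 1.6]
grip_width: 0.0538
gripper_force: 26.2
```

arm_command:
  plan: "0 0 -0.0003 -9; 0 0 -0.0003 -9; 0 0 -0.0003 -9; 0 0 0 0"

```text
clock: 18.8
tcp_pos: [0.5296, -0.1485, 0.1855]
orientation: [-1.696, -2.644, -0.0]
contact_force: [0.0, -0.0, -0.1]
grip_width: 0.0535
gripper_force: 26.3
```

```bash
python3 s.py
```

```text
18.8 [ 0.5296 -0.1485  0.1855] j [ 0.77  0.45 -0.78  1.88  0.38  0.97  0.25] M [-0.06   0.139  0.026] F [ 0.  -0.  -0.1]
[[-0.417, 0.909, -0.0], [0.909, 0.417, 0.0], [0.0, -0.0, -1.0]]
```

arm_command:
  plan: "0 0 -0.0003 -9; 0 0 -0.0003 -9; 0 0 -0.0003 -9; 0 0 -0.0003 -9; 0 0 0 0"

```text
clock: 19.42
tcp_pos: [0.5295, -0.1488, 0.1867]
orientation: [-0.796, -3.039, 0.0]
contact_force: [-1.0, -1.4, 1.0]
grip_width: 0.0535
gripper_force: 26.3
```

arm_command:
  plan: "0 0 -0.0003 -9; 0 0 -0.0003 -9; 0 0 -0.0005 0; 0 0 -0.0005 0; 0 0 0 0"

```text
clock: 20.05
tcp_pos: [0.5293, -0.1486, 0.1884]
orientation: [-0.305, -3.126, 0.001]
contact_force: [-1.9, -1.7, -1.2]
grip_width: 0.054
gripper_force: 26.6
```

arm_command:
  plan: "0 0 -0.0005 0; 0 0 -0.0005 0; 0 0 -0.0005 0; 0 0 0 0"

```text
clock: 20.55
tcp_pos: [0.5301, -0.1481, 0.1903]
orientation: [0.299, 3.126, 0.001]
contact_force: [0.3, 0.2, -1.9]
grip_width: 0.0539
gripper_force: 26.6
```

arm_command:
  plan: "0 0 -0.001 0; 0 0 -0.001 0; 0 0 0 0"

```text
clock: 20.92
tcp_pos: [0.5296, -0.1485, 0.1922]
orientation: [-0.3, -3.127, 0.0]
contact_force: [-1.1, -0.6, 0.5]
grip_width: 0.0538
gripper_force: 27.8
```

arm_command:
  plan: "0 0 -0.003 0; 0 0 -0.005 0; 0 0 -0.01 0; 0 0 -0.02 0; 0 0 -0.02 0; 0 0 -0.02 0; 0 0 0 0; 0 0 0 0"

```text
clock: 21.92
tcp_pos: [0.5293, -0.1487, 0.2697]
orientation: [-0.3, -3.127, 0.0]
contact_force: [-0.3, 0.1, -1.2]
grip_width: 0.0535
gripper_force: 27.8
```

```bash
python3 s.py; python3 - <<'E'
from h import *
o=r.get_obs();Rm=R.from_rotvec(o["orientation"]).as_matrix()
print(Rm.T@(np.array([.599,.156,.27])-o["tcp_pos"]))
a=[eyes.grab_frame(n)[0] for n in("wrist","side")]
cv2.imwrite("pics/lift.png",np.hstack([a[0][100:400,80:480],cv2.resize(a[1][120:270,200:400],(400,300))])[:,:,::-1])
E
```

```text
21.925 [ 0.5293 -0.1487  0.2697] j [ 0.98  0.44 -1.06  1.78  0.41  1.17  1.18] M [0.014 0.035 0.039] F [-0.3  0.1 -1.2]
[[-0.982, 0.19, -0.001], [0.19, 0.982, -0.0], [0.001, -0.0, -1.0]]
[-0.01057543  0.31235523 -0.00043405]
```

View pics/lift.png

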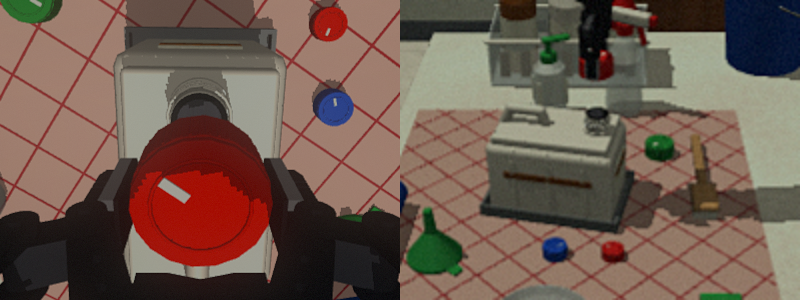

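The lift picture shows the cap upright between the pads (left half, 200,215) and the can's neck bare (right half, 597,118). Now over to the dish.

arm_command:
  plan: "-0.0015 0.02 0 0; -0.0015 0.035 0 0; -0.0015 0.035 0 0; -0.0015 0.035 0 0; -0.0015 0.035 0 0; -0.0015 0.035 0 0; -0.0016 0.035 0 0; 0 0.035 0 0; 0 0.027 0 0; 0 0.02 0 0; 0 0 0.03 0; 0 0 0.04 0; 0 0 0.04 0; 0 0 0.04 0; 0 0 0.03 0; 0 0 0.02 0; 0 0 0.015 0; 0 0 0.005 0; 0 0 0 0; 0 0 0 0"

```text
clock: 24.52
tcp_pos: [0.5999, 0.1561, 0.051]
orientation: [0.3, 3.126, 0.001]
contact_force: [-0.3, -0.6, -0.1]
grip_width: 0.0536
gripper_force: 27.8
```

```bash
python3 s.py; python3 - <<'E'
from h import *
a=[eyes.grab_frame(n)[0] for n in("wrist","side")]
cv2.imwrite("pics/dish.png",np.hstack([a[0][100:400,80:480],cv2.resize(a[1][190:340,180:380],(400,300))])[:,:,::-1])
E
```

```text
24.525 [0.5999 0.1561 0.051 ] j [ 0.24  0.79 -0.84  1.79  0.73  0.91  0.44] M [ 0.052 -0.063 -0.028] F [-0.3 -0.6 -0.1]
[[-0.982, 0.19, 0.002], [0.19, 0.982, 0.0], [-0.001, 0.001, -1.0]]
```

View pics/dish.png

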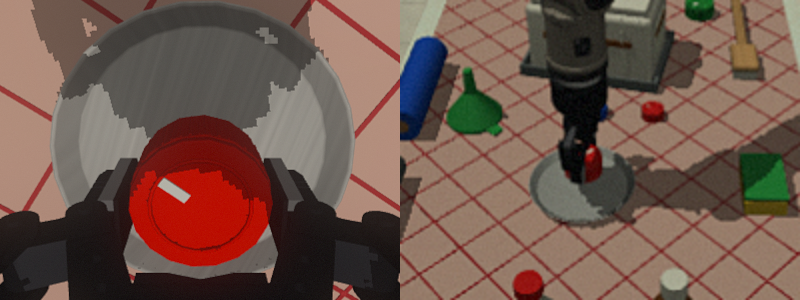

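The cap (200,205) hangs over the middle of the dish (rim from 50 to 352, so midpoint 201). Lowering by feel.

arm_command:
  plan: "0 0 0.015 0; 0 0 0.009 0; 0 0 0.004 0; 0 0 0.002 0; 0 0 0.001 0; 0 0 0 0; 0 0 0 0"

```text
clock: 25.5
tcp_pos: [0.5994, 0.1559, 0.0193]
orientation: [0.299, 3.127, 0.0]
contact_force: [-0.1, -0.6, -0.4]
grip_width: 0.0535
gripper_force: 27.8
```

arm_command:
  plan: "0 0 0.0005 0; 0 0 0.0005 0; 0 0 0 0"

```text
clock: 25.88
tcp_pos: [0.5993, 0.1559, 0.0183]
orientation: [0.299, 3.127, -0.0]
contact_force: [-2.1, -1.4, 4.1]
grip_width: 0.0538
gripper_force: 28.1
```

arm_command:
  plan: "0 0 0.0003 0; 0 0 0 0; 0 0 0 0"

```text
clock: 26.25
tcp_pos: [0.5993, 0.1559, 0.0183]
orientation: [0.299, 3.127, -0.001]
contact_force: [-1.6, -0.9, 6.6]
grip_width: 0.0536
gripper_force: 28.4
```

Seated at 6.6 N, with the TCP no longer sinking. Releasing slowly and withdrawing.

arm_command:
  plan: "0 0 0 0; 0 0 0 0; 0 0 0 0; 0 0 0 0; 0 0 0 0"
  hand: -0.6

```text
clock: 26.88
tcp_pos: [0.5992, 0.1559, 0.0176]
orientation: [-0.299, -3.127, 0.0]
contact_force: [0.3, 0.2, 0.1]
grip_width: 0.0686
gripper_force: 0.0
```

arm_command:
  plan: "0 0 -0.005 0; 0 0 -0.01 0; 0 0 -0.02 0; 0 0 -0.04 0; 0 0 -0.05 0; 0 0 -0.05 0; 0 0 0 0; 0 0 0 0"

```text
clock: 27.88
tcp_pos: [0.5991, 0.1556, 0.1933]
orientation: [0.3, 3.126, -0.001]
contact_force: [-1.6, 0.7, -1.3]
grip_width: 0.0685
gripper_force: 0.0
```

```bash
python3 s.py; python3 - <<'E'
from h import *
o=r.get_obs();p,d=eyes.grab_frame("wrist");X=cloud("wrist",d,o);q=p.astype(int)
m=(q[:,:,0]>80)&(q[:,:,1]<60)&(q[:,:,2]<60)&(X[:,:,2]>.026)&(X[:,:,2]<.045)&(np.hypot(X[:,:,0]-.599,X[:,:,1]-.156)<.06)
P=X[m];A=np.c_[P[:,:2],np.ones(len(P))];k=np.linalg.lstsq(A,P[:,2],rcond=None)[0]
print("cap top",np.median(P[:,2]),cv2.minEnclosingCircle(P[:,:2].astype(np.float32)),"tilt",k[:2])
cv2.imwrite("pics/end.png",p[:,:,::-1])
E
```

```text
27.875 [0.5991 0.1556 0.1933] j [ 0.32  0.63 -0.97  1.7   0.57  1.12  0.57] M [-0.01   0.01  -0.007] F [-1.6  0.7 -1.3]
[[-0.982, 0.19, 0.001], [0.19, 0.982, -0.001], [-0.001, -0.0, -1.0]]
cap top 0.031979837266967875 ((0.5999492406845093, 0.15652960538864136), 0.02719312347471714) tilt [0.00872062 0.00079983]
```

View pics/end.png

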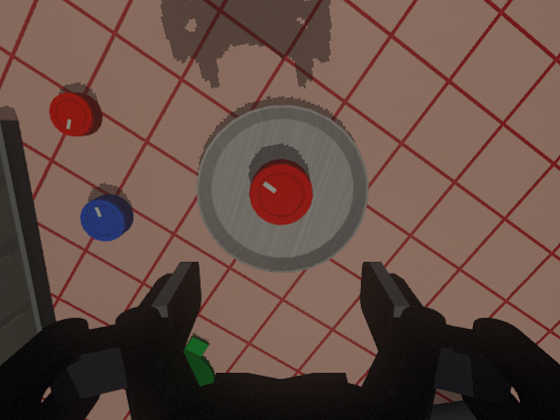

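The cap (281,192) lies flat in the middle of the dish (283,188), with its top at z 0.032, the expected height. Nothing else has been touched.

```bash
python3 -c "
from bench import ticket
print(ticket.hand_in())"
```

```text
the job is handed in; nothing more can be done
None
```

The red cap came off the can's thread after about 1.4 turns and now lies flat, open side down, in the middle of the drip dish; the job is handed in at about 28 s, but no verdict was returned.

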